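# Nest two sets of test sieves on their receiver pans

### The job

Two sets of round steel test sieves, one of larger and one of smaller diameter, stand scattered on the bench mat with their receiver pans. Build up each set for a sieving run on the receiver pan of its own diameter: the fine sieve on the pan, the coarse sieve on top of the fine one, every sieve upright and seated fully home in the rim below it, with the pans standing flat on the bench mat. Leave the grit jar, the stone and the roll of tape where they are.

Things in the scene. Friction and masses are not known exactly. Their poses are not given: they have to be found in the camera images.
- large_pan: Large receiver pan: round steel pan, smooth closed bottom, no skirt, 66 mm outside diameter, 22 mm tall (sieves are 34), bore 60 mm, floor 3 mm, 220 g. Loose on the 3 mm rubber bench mat. Origin: centre of its underside, z up; rim 22 mm above it. A seated sieve's underside is 14 mm above the pan's underside; a sieve seated in a sieve is 26 mm above the lower one's.
- small_pan: Small receiver pan: round steel pan, smooth closed bottom, no skirt, 46 mm outside diameter, 22 mm tall (sieves are 34), bore 40 mm, floor 3 mm, 150 g. Loose on the 3 mm rubber bench mat. Origin: centre of its underside, z up; rim 22 mm above it. A seated sieve's underside is 14 mm above the pan's underside; a sieve seated in a sieve is 26 mm above the lower one's.
- large_fine_sieve: Large fine sieve: round, steel, open top, fine cloth (3 mm pitch, an even grey screen from above), 120 g. Origin: centre of underside, z up. Skirt 0-8 mm, tapering 55 to 50 mm dia. at the foot; frame 8-34 mm: 66 mm dia., bore 60; cloth at 8-11 mm. The skirt drops into the rim below till the frame rests on it, 2.5 mm play a side: underside 8 mm below that rim. Grip round the frame.
- large_coarse_sieve: Large coarse sieve: round, steel, open top, coarse cloth (10 mm openings, a few wires, bench seen through), 120 g. Origin: centre of underside, z up. Skirt 0-8 mm, tapering 55 to 50 mm dia. at the foot; frame 8-34 mm: 66 mm dia., bore 60; cloth at 8-11 mm. The skirt drops into the rim below till the frame rests on it, 2.5 mm play a side: underside 8 mm below that rim. Grip round the frame.
- small_fine_sieve: Small fine sieve: round, steel, open top, fine cloth (3 mm pitch, an even grey screen from above), 80 g. Origin: centre of underside, z up. Skirt 0-8 mm, tapering 35 to 30 mm dia. at the foot; frame 8-34 mm: 46 mm dia., bore 40; cloth at 8-11 mm. The skirt drops into the rim below till the frame rests on it, 2.5 mm play a side: underside 8 mm below that rim. Grip round the frame.
- small_coarse_sieve: Small coarse sieve: round, steel, open top, coarse cloth (10 mm openings, a few wires, bench seen through), 80 g. Origin: centre of underside, z up. Skirt 0-8 mm, tapering 35 to 30 mm dia. at the foot; frame 8-34 mm: 46 mm dia., bore 40; cloth at 8-11 mm. The skirt drops into the rim below till the frame rests on it, 2.5 mm play a side: underside 8 mm below that rim. Grip round the frame.
- grit_jar: Bystander: beige plastic jar with a white screw lid, 77 mm in diameter, 92 mm tall, standing on the mat. Origin: centre of its underside.
- stone: Bystander: pale rough stone, 52x66x45 mm, lying on the bench behind the mat. Origin: centre of its underside.
- tape: Bystander: roll of cream masking tape lying flat on the bench left of the mat, 100 mm in diameter, 25 mm high. Origin: centre of its underside.
Things that resemble listed ones, but are neither listed nor needed, are in the scene too. What is shaped like the small_coarse_sieve but blue is not meant. What is shaped like the small_fine_sieve but pink is not meant.

How it is judged:
By the outcome, as a careful person would: the job done as asked, in the order asked, and still so for the second after the job is handed in, with the robot touching nothing.
It also fails if it takes over 128 s, if anything falls off the work surface, if the arm or the gripper's body presses on something with over 40 N, if the wrist force passes 120 N, or if a joint passes its speed limit or range.

### The arm

A 6-joint arm with a two-finger parallel gripper is mounted at the origin on a cart in front of the work surface, level with it; the furniture and walls round the work are solid. World frame = base frame: x ahead of the robot, y to its left, z up, the work surface at z = 0. Lengths are in m, angles in rad, forces in N, time in s.
With the tool pointing down it reaches from about 0.25 to 0.725 m from the base axis. Payload 4 kg.
Tool frame: the origin (TCP) lies midway between the tips of the shut fingers; the grasp point (between the pads) lies grip_point_offset behind it (grip_point_offset is the distance from the TCP to the grasp point, in m); z points along the fingers, y is the line along which they close (so a half turn about z gives the same grasp; the last joint's range is limited). The gripper opens to 85 mm and grips with 20 to 120 N. Pads are 22 mm wide; open, the fingers measure 114 mm over their backs; the gripper's body (76 mm by 85 mm) begins 54 mm behind the grasp point. The pads swing forward as they close: fully open they stand 13 mm farther back than shut.
Start: joints at [-1.343, 0.241, 0.005, 1.335, 0, 1.571], TCP at [0.113, -0.487, 0.231] pointing down, gripper open.
Joint ranges: [-2.72, 2.72], [-1.05, 1.87], [-1.09, 1.28], [-1.99, 2.15], [-1.42, 1.44], [-3.14, 3.14]. Speed limits (rad/s): [2.79, 2.79, 3.14, 3.14, 3.14, 3.14].

### API

Orientations are given as a unit quaternion [x, y, z, w].
In Python, from workcell import * gives the robot as it stands. The module is installed in compiled form; this text tells all that it offers.
- The arm moves only by the tool arm_command, never from a script. Its arguments are lists of equal length, an entry for each row: "slide": the shift along the tool's x, y, z in cm, a list of three; "spin": the turn about the tool's z in degrees. A call has exactly 5 rows; each row is the pose to reach, as a shift and turn from the pose commanded when the call began, along the tool's axes at that moment; what a row does not reach only later rows make up. A row lasts 1/8 s, in which the tool goes at most 62.5 mm and 10.7 degrees, less where a joint would pass 70% of its speed; a pose out of reach is approached as far as the arm can. A call with a gripper value outside its range is refused whole. "jaw" is the finger opening in cm, from 0 to 8.54, set as the call begins (left out, the last holds). The fingers move at their own pace and stop on an object; the grip force is fixed at half the most. Time passes only in rows, so rows that repeat a pose let the fingers close, or fill a call up. It gives the time, the measured TCP pose, the force, the opening and the grip force at its end, in the units of the state.
- get_obs(): the state, without advancing time (a new reading comes with each control period).
- camera(name): name is "side" or "top" or "wrist"; returns a dict with "pixels" (480x640x3 uint8, red, green, blue), "range_z" (480x640 float32, m along the optical axis (not along the pixel's ray), 0 where there is no reading), "intrinsics" (3x3 intrinsics, pixels), "rvec" (rotation vector, rad) and "tvec" (3), from world to camera coordinates, as OpenCV has them. Camera axes: x right, y down, z forward; pixel columns grow to the right and rows downward; lengths in m; the calibration is good to about 2 mm. A picture is of the moment at which its call begins.
- job_done(): hands the job in; it is judged then, once.
Trained networks look in a picture, given as the dict that the camera call returned (one of the last four; its "shot" number tells which), for a name from the list of things; names that differ only in an ending like _2 or _b are one class to them, and where a whole thing is asked for, a point or a joint stands for the part that bears it (a point fixed in the world has none). Each returns a list of dicts, best first, with "confidence" (0 to 1); they miss things now and then, are a little off and sometimes report something else, mostly with a low value. They report only what shows in the picture. A call takes as long as a camera call. They do not tell look-alikes from the thing itself.
- recognise(picture, thing): "centre" ([column, row] in pixels, amid what is visible of it).
- landmark_of(picture, thing): "centre" ([column, row] in pixels: a listed point, or the origin of a listed thing).
The state is a dict: "clock": time; "joint_pos": joint angles; "joint_vel": joint speeds; "tau": joint torques, N m; "eef_pos": TCP position; "tool_rot": TCP orientation; "ft_force": force on the tool from outside, world axes, zero at the start; "ft_torque": the same for the moment, N m; "grip_width": finger opening in m; "grasp_force": force on a finger pad.
Only numpy, scipy, OpenCV 4.12 (cv2) and the standard library are available. Lean on these libraries where they do the work, as an engineer would, in place of code of your own. Each camera call takes 0.05 s, during which the arm holds its last target. There are 200 camera calls.

## Working session

There is one attempt and no reset: what is moved stays moved. The work goes in short steps, Python scripts to look and compute and a tool call to move; the robot and the scene stay as the last step left them, time stands still between calls to the robot, and variables do not carry over. Pictures are saved under pics/ and viewed, at most 14 in all, crops included, and the job is handed in when it is done.

Besides the shell and the picture viewer there is one more tool, called after ">>>" as name([rows], argument=value, ...), one row to a line, values as JSON. arm_command: Moves the arm, as the interface text tells. Its arguments: {"type":"object","properties":{"slide":{"type":"array","items":{"type":"array","items":{"type":"number"}}},"spin":{"type":"array","items":{"type":"number"}},"jaw":{"type":"number"}},"required":["slide","spin"]}

```bash
mkdir -p pics; cat > h.py <<'E'
from workcell import *
import numpy as np, cv2
def proj_inv(c,u,v,z):
    R=cv2.Rodrigues(np.array(c["rvec"],float))[0];t=np.array(c["tvec"],float).ravel()
    d=R.T@(np.linalg.inv(c["intrinsics"])@[u,v,1]);o=-R.T@t
    return o+d*(z-o[2])/d[2]
def cloud(c):
    R=cv2.Rodrigues(np.array(c["rvec"],float))[0];t=np.array(c["tvec"],float).ravel()
    K=np.array(c["intrinsics"]);D=c["range_z"];v,u=np.mgrid[:480,:640]
    P=np.stack([(u-K[0,2])/K[0,0]*D,(v-K[1,2])/K[1,1]*D,D],-1)
    W=(P-t)@R; W[D<=0]=np.nan; return W
def save(n,c): cv2.imwrite(f"pics/{n}.png",cv2.cvtColor(c["pixels"],cv2.COLOR_RGB2BGR))
def pt(c,p):
    return cv2.projectPoints(np.array([p],float),np.array(c["rvec"],float),np.array(c["tvec"],float),np.array(c["intrinsics"],float),None)[0].ravel()
E
python3 - <<'E'
from h import *
np.set_printoptions(precision=4,suppress=True)
o=get_obs()
print({k:o[k] for k in("clock","eef_pos","tool_rot","grip_width","ft_force")})
try: print("gpo",grip_point_offset)
except Exception as e: print(e, [k for k in globals() if 'grip' in k])
for n in("top","side"):
    c=camera(n);save(n,c)
    print(n,c["intrinsics"][0],c["rvec"],c["tvec"]); W=cloud(c)
    for th in("large_pan","small_pan","large_fine_sieve","large_coarse_sieve","small_fine_sieve","small_coarse_sieve","grit_jar"):
        for r in recognise(c,th)[:4]:
            u,v=map(int,r["centre"]); print(th,round(r["confidence"],2),u,v,W[v,u], proj_inv(c,u,v,.03)[:2])
E
```

```text
{'clock': 0.0, 'eef_pos': array([ 0.1127, -0.4865,  0.2304]), 'tool_rot': array([ 0.9935,  0.1136, -0.0001, -0.001 ]), 'grip_width': 0.08558718239233527, 'ft_force': array([ 0.0231, -0.325 , -0.2777])}
gpo 0.0187
top [452.438    0.     317.4065] [ 2.1554 -2.1679  0.0944] [0.0479 0.5568 1.2579]
large_pan 0.85 226 220 [0.6198 0.3114 0.0062] [0.6162 0.3062]
large_pan 0.45 349 186 [ 0.7102 -0.0464  0.0393] [ 0.7123 -0.0469]
small_pan 0.53 373 216 [ 0.6287 -0.1171  0.0042] [ 0.6247 -0.1142]
large_fine_sieve 0.77 294 219 [ 0.6225  0.1134 -0.0018] [0.6177 0.1113]
large_fine_sieve 0.41 260 277 [0.4536 0.2113 0.0018] [0.453  0.2073]
large_fine_sieve 0.22 348 190 [ 0.698  -0.0432  0.0424] [ 0.7007 -0.0439]
large_coarse_sieve 0.76 339 264 [ 0.4891 -0.0165  0.0153] [ 0.4884 -0.016 ]
small_fine_sieve 0.72 412 242 [ 0.5514 -0.2271  0.0098] [ 0.5495 -0.2232]
small_fine_sieve 0.5 417 275 [ 0.4566 -0.2377  0.0156] [ 0.4562 -0.2347]
small_coarse_sieve 0.74 255 274 [0.4623 0.2258 0.0021] [0.4615 0.2215]
small_coarse_sieve 0.59 293 278 [0.45   0.1154 0.0096] [0.4496 0.114 ]
grit_jar 0.81 456 225 [ 0.588
[... 181 characters left out ...]
91]
small_pan 0.73 343 277 [ 0.6137 -0.0988  0.0078] [ 0.6065 -0.118 ]
small_pan 0.21 303 173 [0.6266 0.3253 0.0008] [0.6169 0.2884]
large_fine_sieve 0.84 320 220 [0.6159 0.1087 0.0088] [0.609  0.0861]
large_coarse_sieve 0.92 272 257 [0.4658 0.0119 0.0044] [ 0.4612 -0.0129]
large_coarse_sieve 0.62 317 216 [0.6127 0.1264 0.0083] [0.6057 0.1029]
small_fine_sieve 0.97 329 316 [ 0.5478 -0.2038  0.0087] [ 0.5423 -0.2201]
small_fine_sieve 0.7 294 328 [ 0.4642 -0.2174  0.0103] [ 0.4607 -0.2322]
small_coarse_sieve 0.82 250 200 [0.4532 0.2281 0.0142] [0.4505 0.2093]
small_coarse_sieve 0.52 249 226 [0.4314 0.1295 0.0114] [0.4287 0.1092]
grit_jar 0.79 368 354 [ 0.5728 -0.3754  0.0908] [ 0.5916 -0.3358]
```

```bash
python3 - <<'E'
import cv2
a=cv2.imread("pics/top.png")[150:340,180:500];cv2.imwrite("pics/topc.png",cv2.resize(a,(800,475),interpolation=cv2.INTER_CUBIC))
E
```

```text
(no output)
```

View pics/topc.png

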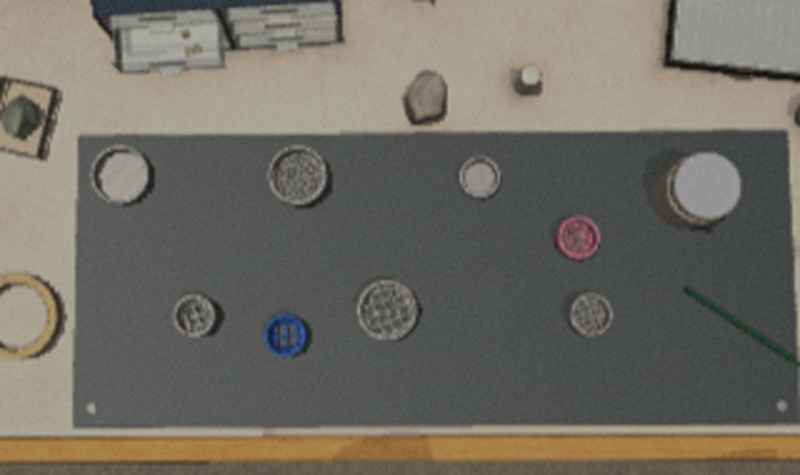

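View pics/side.png

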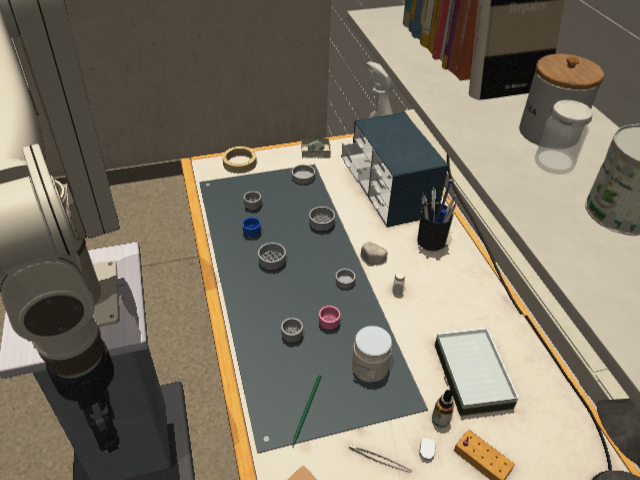

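The top crop (2.5× scale, offset 180,150) shows:
- Large pan at (122,175), with a plain floor.
- Large sieves at (298,176), which looks fine, and (387,309), which looks coarse.
- Small pan at (480,177).
- Small sieves at (195,316), which looks coarse, and (590,314), which looks fine.
- Look-alikes: pink at (578,238) and blue at (286,334). Both are rejected by colour.

The side view agrees. Next I'll check the sieves close up with the wrist camera.

>>> arm_command([
  [4,-2.5,0],
  [10,-6.2,0],
  [16,-9.9,0],
  [21.5,-13.4,0],
  [25.8,-16.1,0],
], spin=[3,6,9,12,13])

```text
clock: 1.42
eef_pos: [0.3242, -0.2755, 0.2316]
tool_rot: [1.0, -0.0, 0.0, 0.0]
ft_force: [0.0, -0.6, 0.8]
grip_width: 0.0856
grasp_force: 0.0
```

```bash
python3 - <<'E'
from h import *
np.set_printoptions(precision=4,suppress=True)
o=get_obs();print(o["clock"],o["eef_pos"],o["tool_rot"])
W=cloud(camera("top"))
m=(W[...,2]>.06)&(W[...,1]>.15)&(W[...,1]<.45)&(W[...,0]>.5);print("box",np.nanmin(W[m],0),np.nanmax(W[m],0))
c=camera("wrist");save("w1",c);R=cv2.Rodrigues(np.array(c["rvec"]))[0];p=-R.T@c["tvec"];print(p-o["eef_pos"],R[2],c["intrinsics"][0])
E
```

```text
1.425 [ 0.3242 -0.2755  0.2316] [ 1.     -0.0002  0.0005  0.0004]
box [0.7194 0.15   0.06  ] [1.0377 0.4499 0.7197]
[0.0697 0.0062 0.1445] [-0.256   0.0004 -0.9667] [369.1309   0.     321.9428]
```

View pics/w1.png

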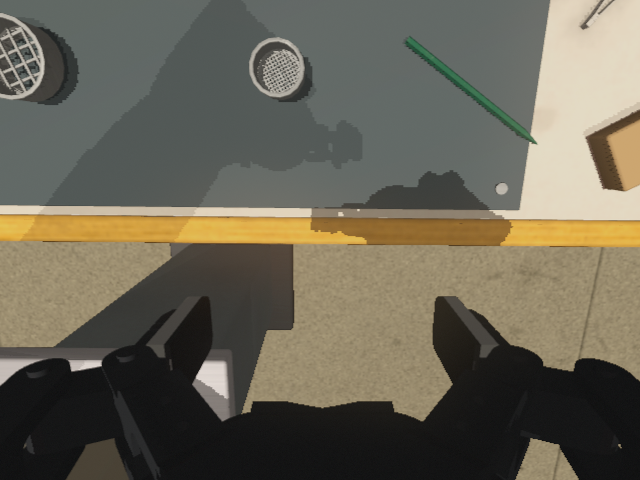

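The wrist view shows the small fine sieve at (277,68), with close cloth and grey steel, and the coarse large sieve at (15,55). I'll survey the rest from two more places.

>>> arm_command([
  [4,-3.5,0],
  [8,-7,0],
  [12,-10.5,0],
  [15,-13.5,0],
  [15,-13.5,0],
], spin=[0,0,0,0,0])

```text
clock: 2.15
eef_pos: [0.4743, -0.1407, 0.2309]
tool_rot: [1.0, 0.002, 0.0, -0.0]
ft_force: [0.7, -0.1, 0.3]
grip_width: 0.0857
grasp_force: 0.0
```

```bash
cat >> h.py <<'E'
from scipy.optimize import least_squares
def rings(c,seeds,tol=.0045):
    W=cloud(c)
    for n,(x,y,r,zt) in seeds.items():
        P=W[(np.hypot(W[...,0]-x,W[...,1]-y)<r+.03)&(W[...,2]>.012)]
        if len(P)<30: print(n,"few",len(P)); continue
        ztop=np.percentile(P[:,2],97)
        P=P[P[:,2]>ztop-tol]
        s=least_squares(lambda q:np.hypot(P[:,0]-q[0],P[:,1]-q[1])-q[2],[x,y,r],loss="soft_l1",f_scale=.001).x
        print(n,"ctr",s[:2].round(4),"r(mid ring)",s[2].round(4),"ztop",ztop.round(4),len(P),"exp r",r-.0015,"z",zt,"px",pt(c,[s[0],s[1],ztop]).round())
S=dict(large_pan=(.617,.31,.033,.025),small_pan=(.625,-.114,.023,.025),large_fine=(.6177,.1113,.033,.037),large_coarse=(.488,-.016,.033,.037),small_fine=(.456,-.2347,.023,.037),small_coarse=(.4615,.2215,.023,.037))
E
python3 - <<'E'
from h import *
c=camera("wrist");save("w2",c);print(get_obs()["eef_pos"]);rings(c,S)
E
```

```text
[ 0.47312277 -0.14163021  0.23092199]
large_pan few 0
small_pan ctr [ 0.6135 -0.1084] r(mid ring) 0.0215 ztop 0.0278 764 exp r 0.0215 z 0.025 px [285.  52.]
large_fine ctr [0.6157 0.0992] r(mid ring) 0.0313 ztop 0.0389 1220 exp r 0.0315 z 0.037 px [32. 44.]
large_coarse ctr [ 0.4762 -0.0754] r(mid ring) 0.0098 ztop 0.3115 779 exp r 0.0315 z 0.037 px [ 15. 452.]
small_fine ctr [ 0.4805 -0.2163] r(mid ring) 0.0168 ztop 0.3173 1282 exp r 0.0215 z 0.037 px [715. 461.]
small_coarse few 0
```

>>> arm_command([
  [0,-5,0],
  [0,-11,0],
  [0,-17,0],
  [0,-23,0],
  [0,-27,0],
], spin=[0,0,0,0,0])

```text
clock: 2.82
eef_pos: [0.4769, 0.0457, 0.2314]
tool_rot: [0.999, 0.035, -0.001, -0.021]
ft_force: [-0.0, -0.0, -0.5]
grip_width: 0.0856
grasp_force: 0.0
```

```bash
python3 - <<'E'
from h import *
c=camera("wrist");save("w3",c);print(get_obs()["eef_pos"]);rings(c,S)
E
```

```text
[0.47741362 0.04619624 0.23138517]
large_pan ctr [0.6196 0.3053] r(mid ring) 0.0314 ztop 0.0274 991 exp r 0.0315 z 0.025 px [46. 27.]
small_pan ctr [ 0.6135 -0.1075] r(mid ring) 0.0215 ztop 0.0279 856 exp r 0.0215 z 0.025 px [523.  68.]
large_fine ctr [0.6156 0.1002] r(mid ring) 0.0314 ztop 0.0393 1247 exp r 0.0315 z 0.037 px [278.  45.]
large_coarse ctr [0.4713 0.0272] r(mid ring) 0.0267 ztop 0.3315 3323 exp r 0.0315 z 0.037 px [409. 597.]
small_fine ctr [ 0.4556 -0.2277] r(mid ring) 0.0213 ztop 0.0394 534 exp r 0.0215 z 0.037 px [624. 260.]
small_coarse ctr [0.4571 0.2165] r(mid ring) 0.0215 ztop 0.0391 634 exp r 0.0215 z 0.037 px [150. 221.]
```

View pics/w2.png

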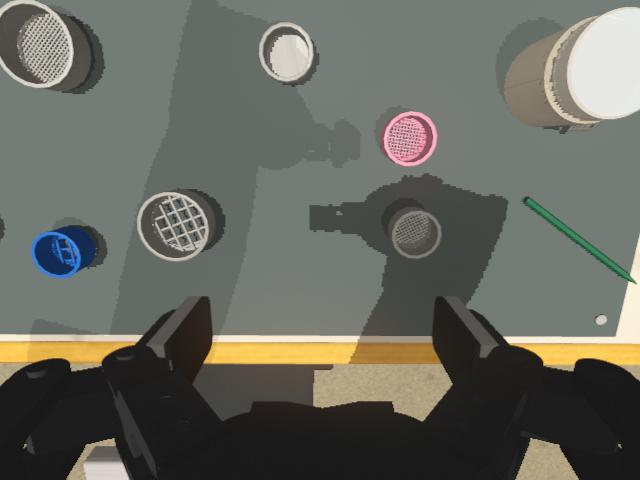

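View pics/w3.png

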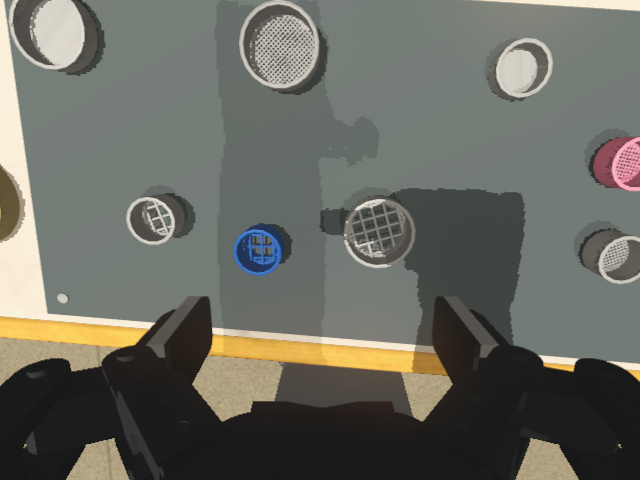

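Identity is clear. In w2 the small fine sieve is at (415,232), pink at (410,138), large coarse at (175,226) and small pan at (287,52). In w3 the small coarse sieve is at (152,219), blue at (258,250), large fine at (280,45) and large pan at (55,30). The last move lagged, so I'll check where it settles.

>>> arm_command([
  [0,0,0],
  [0,0,0],
  [0,0,0],
  [0,0,0],
  [0,0,0],
], spin=[0,0,0,0,0])

```text
clock: 3.5
eef_pos: [0.477, 0.046, 0.2313]
tool_rot: [0.999, 0.035, -0.001, -0.021]
ft_force: [0.1, 0.3, 0.3]
grip_width: 0.0854
grasp_force: 0.0
```

```bash
sed -i 's/(W\[...,2\]>.012)/(W[...,2]>.012)\&(W[...,2]<.06)/' h.py; python3 - <<'E'
from h import *
o=get_obs();print(o["eef_pos"],o["joint_pos"].round(3),o["tool_rot"].round(3))
c=camera("wrist");rings(c,S)
E
```

```text
[0.47697812 0.04601428 0.23133968] [ 0.07   0.2   -0.047  1.325  0.042  3.141] [ 0.999  0.035 -0.001 -0.021]
large_pan ctr [0.6196 0.3054] r(mid ring) 0.0314 ztop 0.0273 1010 exp r 0.0315 z 0.025 px [46. 27.]
small_pan ctr [ 0.6135 -0.1076] r(mid ring) 0.0215 ztop 0.0278 855 exp r 0.0215 z 0.025 px [524.  68.]
large_fine ctr [0.6157 0.1001] r(mid ring) 0.0314 ztop 0.0393 1241 exp r 0.0315 z 0.037 px [279.  45.]
large_coarse ctr [4.621e-01 1.000e-04] r(mid ring) 0.0314 ztop 0.0394 859 exp r 0.0315 z 0.037 px [379. 234.]
small_fine ctr [ 0.4556 -0.2278] r(mid ring) 0.0213 ztop 0.0394 531 exp r 0.0215 z 0.037 px [624. 260.]
small_coarse ctr [0.4571 0.2166] r(mid ring) 0.0215 ztop 0.0391 623 exp r 0.0215 z 0.037 px [150. 221.]
```

Joint 6 hit its range limit. I'll turn the tool the other way, to about yaw 90°, which is clear over the whole mat.

>>> arm_command([
  [0,0,0],
  [0,0,0],
  [0,0,0],
  [0,0,0],
  [0,0,0],
], spin=[-10,-20,-30,-40,-50])

```text
clock: 4.18
eef_pos: [0.477, 0.0462, 0.2313]
tool_rot: [0.889, 0.457, 0.008, -0.019]
ft_force: [0.2, -0.5, -0.2]
grip_width: 0.0848
grasp_force: 0.0
```

>>> arm_command([
  [0,0,0],
  [0,0,0],
  [0,0,0],
  [0,0,0],
  [0,0,0],
], spin=[-10,-20,-30,-40,-40])

```text
clock: 4.8
eef_pos: [0.477, 0.0462, 0.2313]
tool_rot: [0.682, 0.731, 0.014, -0.016]
ft_force: [0.1, -0.3, -0.4]
grip_width: 0.0855
grasp_force: 0.0
```

```bash
cat >> h.py <<'E'
from scipy.spatial.transform import Rotation as Ro
def go(x,y,z):
    o=get_obs();R=Ro.from_quat(o["tool_rot"]).as_matrix()
    print("clk",round(o["clock"],2),"eef",o["eef_pos"].round(4),"yaw",np.degrees(np.arctan2(R[1,0],R[0,0])).round(2),"zaxis",R[:,2].round(4),"slide cm",(R.T@(np.array([x,y,z])-o["eef_pos"])*100).round(2),"F",o["ft_force"].round(1))
E
python3 - <<'E'
from h import *
go(.4556,-.2278,.10);print(get_obs()["joint_pos"].round(3));rings(camera("wrist"),S)
E
```

```text
clk 4.8 eef [0.477  0.0462 0.2313] yaw 93.96 zaxis [-0.0044  0.0415 -0.9991] slide cm [-27.71  -4.01  12.  ] F [ 0.1 -0.3 -0.4]
[ 0.07   0.2   -0.047  1.325  0.042  1.572]
large_pan few 0
small_pan ctr [ 0.6125 -0.1079] r(mid ring) 0.0212 ztop 0.0277 270 exp r 0.0215 z 0.025 px [440. 373.]
large_fine ctr [0.6148 0.1002] r(mid ring) 0.0314 ztop 0.0393 1009 exp r 0.0315 z 0.037 px [479. 175.]
large_coarse ctr [ 0.4612 -0.    ] r(mid ring) 0.0314 ztop 0.0394 796 exp r 0.0315 z 0.037 px [303. 270.]
small_fine few 0
small_coarse ctr [0.4563 0.2163] r(mid ring) 0.0214 ztop 0.0395 610 exp r 0.0215 z 0.037 px [312.  20.]
```

>>> arm_command([
  [-5.5,-1,1],
  [-11.5,-2,3],
  [-17.5,-3,5],
  [-23,-4,7],
  [-27.5,-4,8],
], spin=[0,0,0,0,0], jaw=6.8)

```text
clock: 5.48
eef_pos: [0.4548, -0.2293, 0.1388]
tool_rot: [0.683, 0.73, 0.013, -0.017]
ft_force: [1.9, 0.5, -0.1]
grip_width: 0.068
grasp_force: 0.0
```

```bash
python3 - <<'E'
from h import *
rings(camera("wrist"),{k:S[k] for k in("small_fine","small_pan")});go(.4556,-.2268,.10);go(.4556,-.2268,.008);print(get_obs()["grip_width"])
E
```

```text
small_fine ctr [ 0.4548 -0.2287] r(mid ring) 0.0214 ztop 0.0394 1076 exp r 0.0215 z 0.037 px [323. 247.]
small_pan ctr [ 0.6125 -0.1088] r(mid ring) 0.0214 ztop 0.0275 1522 exp r 0.0215 z 0.025 px [577.  80.]
clk 5.53 eef [ 0.4554 -0.234   0.1375] yaw 93.59 zaxis [-0.0059  0.0383 -0.9992] slide cm [0.57 0.08 3.78] F [ 0.6 -3.6 -0.5]
clk 5.53 eef [ 0.4554 -0.234   0.1375] yaw 93.59 zaxis [-0.0059  0.0383 -0.9992] slide cm [ 0.21  0.11 12.97] F [ 0.6 -3.6 -0.5]
0.0678699204582855
```

>>> arm_command([
  [0.2,0,3],
  [0.2,0,7],
  [0.2,0,9],
  [0.2,0,9],
  [0.2,0,9],
], spin=[0,0,0,0,0])

```text
clock: 6.15
eef_pos: [0.4565, -0.2219, 0.0511]
tool_rot: [0.682, 0.731, 0.014, -0.015]
ft_force: [0.4, 0.4, 0.3]
grip_width: 0.068
grasp_force: 0.0
```

```bash
python3 - <<'E'
from h import *
go(.4552,-.2272,.008);rings(camera("wrist"),{k:S[k] for k in("small_fine",)})
E
```

```text
clk 6.15 eef [ 0.4565 -0.2219  0.0511] yaw 94.03 zaxis [-0.003   0.0408 -0.9992] slide cm [-0.69 -0.16  4.28] F [0.4 0.4 0.3]
small_fine ctr [ 0.4549 -0.2284] r(mid ring) 0.0213 ztop 0.0393 2478 exp r 0.0215 z 0.037 px [318. 306.]
```

>>> arm_command([
  [-0.4,-0.1,1.5],
  [-0.7,-0.2,3],
  [-0.7,-0.2,4.3],
  [-0.7,-0.2,4.3],
  [-0.7,-0.2,4.3],
], spin=[0,0,0,0,0])

```text
clock: 6.82
eef_pos: [0.454, -0.227, 0.0068]
tool_rot: [0.681, 0.732, 0.014, -0.016]
ft_force: [-0.2, 0.3, -0.5]
grip_width: 0.0681
grasp_force: 0.0
```

>>> arm_command([
  [0,0,0],
  [0,0,0],
  [0,0,0],
  [0,0,0],
  [0,0,0],
], spin=[0,0,0,0,0], jaw=3.5)

```text
clock: 7.45
eef_pos: [0.4547, -0.2274, 0.0077]
tool_rot: [0.681, 0.732, 0.014, -0.015]
ft_force: [-0.2, 0.6, 4.9]
grip_width: 0.0449
grasp_force: 61.6
```

>>> arm_command([
  [0,0,-2],
  [0,0,-5],
  [0,0,-8],
  [0,0,-8],
  [0,0,-8],
], spin=[0,0,0,0,0])

```text
clock: 8.07
eef_pos: [0.4536, -0.2299, 0.0857]
tool_rot: [0.681, 0.732, 0.013, -0.017]
ft_force: [0.2, -0.5, -1.0]
grip_width: 0.045
grasp_force: 61.4
```

```bash
python3 - <<'E'
from h import *
go(.613,-.1075,.08)
c=camera("wrist");save("w4",c)
rings(c,{k:S[k] for k in("small_pan",)})
E
```

```text
clk 8.07 eef [ 0.4536 -0.2299  0.0857] yaw 94.07 zaxis [-0.006   0.0423 -0.9991] slide cm [11.04 16.78  0.99] F [ 0.2 -0.5 -1. ]
small_pan ctr [ 0.6127 -0.1087] r(mid ring) 0.0217 ztop 0.0274 1092 exp r 0.0215 z 0.025 px [650.  59.]
```

View pics/w4.png

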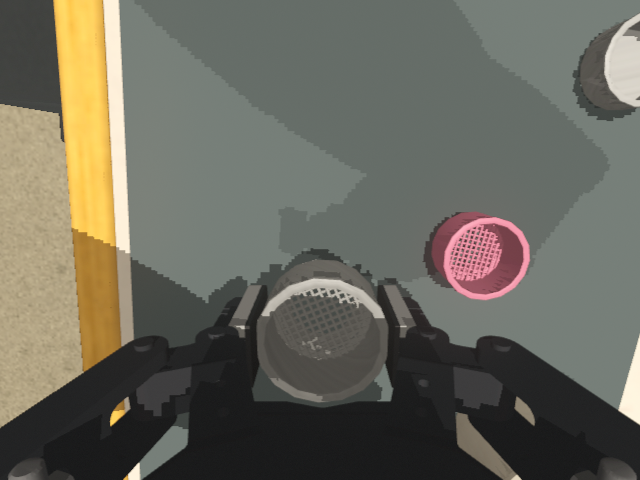

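The grasp is good: the small fine sieve sits centred between the pads at (320,340), with pink to the right at (482,256). Now over the small pan.

>>> arm_command([
  [3,4.5,0],
  [6.5,10,0],
  [10,15,0],
  [11,16.8,0],
  [11,16.8,0],
], spin=[0,0,0,0,0])

```text
clock: 8.75
eef_pos: [0.6142, -0.1071, 0.0888]
tool_rot: [0.68, 0.733, 0.013, -0.017]
ft_force: [-1.2, -0.2, -1.5]
grip_width: 0.0447
grasp_force: 61.6
```

```bash
cat >> h.py <<'E'
def held(c,r):
    e=get_obs()["eef_pos"];W=cloud(c)
    P=W[(np.hypot(W[...,0]-e[0],W[...,1]-e[1])<r+.004)&(W[...,2]>e[2]+.018)&(W[...,2]<e[2]+.05)]
    zt=np.percentile(P[:,2],90);P=P[abs(P[:,2]-zt)<.003]
    s=least_squares(lambda q:np.hypot(P[:,0]-q[0],P[:,1]-q[1])-r+.0015,[e[0],e[1]],loss="soft_l1",f_scale=.001).x
    print("held ctr",s.round(4),"off",(s-e[:2]).round(4),"ztop-eef",(zt-e[2]).round(4),len(P))
E
python3 - <<'E'
from h import *
c=camera("wrist");held(c,.023);go(.613,-.108,.04)
rings(c,{"small_pan":(.613,-.108,.023,.025)})
E
```

```text
held ctr [ 0.6131 -0.1053] off [0.0001 0.0027] ztop-eef 0.0401 1123
clk 8.8 eef [ 0.613  -0.1081  0.089 ] yaw 94.14 zaxis [-0.0083  0.0419 -0.9991] slide cm [-0.2   0.02  4.89] F [-0.8 -0.8 -0.6]
small_pan ctr [ 0.6135 -0.1081] r(mid ring) 0.0215 ztop 0.0278 904 exp r 0.0215 z 0.025 px [321. 264.]
```

```bash
cat >> h.py <<'E'
def held(c,r,h=.0305):
    e=get_obs()["eef_pos"];W=cloud(c)
    P=W[(np.hypot(W[...,0]-e[0],W[...,1]-e[1])<r+.004)&(abs(W[...,2]-e[2]-h)<.006)]
    P=P[P[:,1]>e[1]-.5*r]
    s=least_squares(lambda q:np.hypot(P[:,0]-q[0],P[:,1]-q[1])-r+.0015,[e[0],e[1]],loss="soft_l1",f_scale=.001).x
    print("held ctr",s.round(4),"off",(s-e[:2]).round(4),"n",len(P),"zmax-eef",(np.percentile(P[:,2],[10,50,90])-e[2]).round(4))
E
python3 - <<'E'
from h import *
c=camera("wrist");held(c,.023);go(.613,-.108,.04)
for h in (.026,.029,.032,.035): held(c,.023,h)
E
```

```text
held ctr [ 0.6129 -0.1089] off [ 0.0004 -0.0002] n 3780 zmax-eef [0.027  0.0304 0.0323]
clk 8.85 eef [ 0.6125 -0.1088  0.0893] yaw 94.06 zaxis [-0.0083  0.0418 -0.9991] slide cm [-0.14  0.08  4.93] F [-0.9 -0.2 -1.7]
held ctr [ 0.6128 -0.1088] off [ 0.0003 -0.    ] n 4081 zmax-eef [0.0225 0.03   0.0311]
held ctr [ 0.6129 -0.1089] off [ 0.0004 -0.0001] n 3889 zmax-eef [0.0255 0.0303 0.0315]
held ctr [ 0.6129 -0.109 ] off [ 0.0004 -0.0002] n 3716 zmax-eef [0.0288 0.0305 0.0342]
held ctr [ 0.613  -0.1092] off [ 0.0005 -0.0004] n 3852 zmax-eef [0.0298 0.0308 0.0396]
```

```bash
python3 - <<'E'
from h import *
go(.6130,-.1078,.035);go(.613,-.1078,.0225)
E
```

```text
clk 8.85 eef [ 0.6125 -0.1088  0.0893] yaw 94.06 zaxis [-0.0083  0.0418 -0.9991] slide cm [-0.14  0.08  5.43] F [-0.9 -0.2 -1.7]
clk 8.85 eef [ 0.6125 -0.1088  0.0893] yaw 94.06 zaxis [-0.0083  0.0418 -0.9991] slide cm [-0.19  0.09  6.68] F [-0.9 -0.2 -1.7]
```

>>> arm_command([
  [0,0,1.5],
  [-0.1,0,3],
  [-0.1,0,4.2],
  [-0.1,0,4.5],
  [-0.1,0,4.5],
], spin=[0,0,0,0,0])

```text
clock: 9.48
eef_pos: [0.6138, -0.108, 0.0459]
tool_rot: [0.681, 0.732, 0.014, -0.016]
ft_force: [0.3, 0.5, -0.7]
grip_width: 0.0451
grasp_force: 61.6
```

```bash
python3 - <<'E'
from h import *
c=camera("wrist");held(c,.023);go(.613,-.1078,.0225)
E
```

```text
held ctr [ 0.6137 -0.1088] off [-0.0006 -0.0008] n 3707 zmax-eef [0.0273 0.0303 0.0324]
clk 9.53 eef [ 0.6143 -0.108   0.0464] yaw 94.07 zaxis [-0.0038  0.0414 -0.9991] slide cm [-0.07 -0.13  2.39] F [-0.3  0.5 -0.7]
```

>>> arm_command([
  [0,-0.05,0.7],
  [0,-0.05,1.3],
  [0,-0.05,1.9],
  [0,-0.05,2.3],
  [0,-0.05,2.3],
], spin=[0,0,0,0,0])

```text
clock: 10.15
eef_pos: [0.6136, -0.107, 0.0232]
tool_rot: [0.681, 0.732, 0.014, -0.016]
ft_force: [0.4, -0.2, -1.0]
grip_width: 0.0451
grasp_force: 61.7
```

```bash
python3 - <<'E'
from h import *
go(.613,-.1078,.0217)
c=camera("wrist");save("w5",c);held(c,.023)
E
```

```text
clk 10.15 eef [ 0.6136 -0.107   0.0232] yaw 94.07 zaxis [-0.0041  0.0415 -0.9991] slide cm [-0.08 -0.06  0.15] F [ 0.4 -0.2 -1. ]
held ctr [ 0.6133 -0.1078] off [-0.0002 -0.0008] n 3740 zmax-eef [0.0272 0.0307 0.0325]
```

View pics/w5.png

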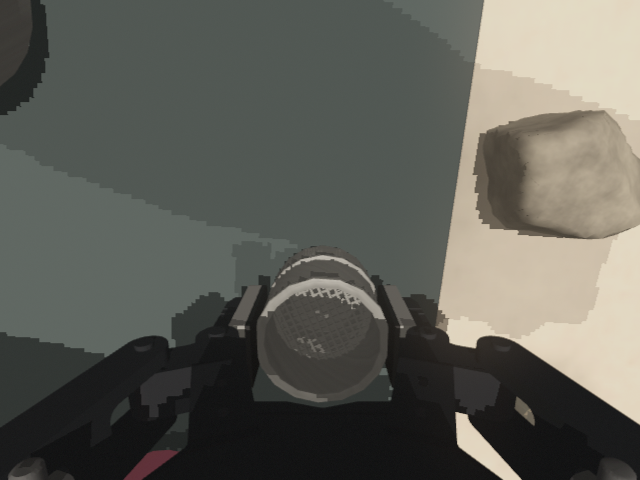

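The sieve sits inside the pan rim, which shows as an arc at (320,262), with no contact force yet. I'll lower the last bit and release.

>>> arm_command([
  [0,0,0.1],
  [0,0,0.15],
  [0,0,0.15],
  [0,0,0.15],
  [0,0,0.15],
], spin=[0,0,0,0,0])

```text
clock: 10.82
eef_pos: [0.6138, -0.107, 0.022]
tool_rot: [0.681, 0.732, 0.014, -0.015]
ft_force: [0.7, 0.1, 3.0]
grip_width: 0.0445
grasp_force: 62.4
```

>>> arm_command([
  [0,0,0],
  [0,0,0],
  [0,0,0],
  [0,0,0],
  [0,0,0],
], spin=[0,0,0,0,0], jaw=6.8)

```text
clock: 11.45
eef_pos: [0.6133, -0.1069, 0.0216]
tool_rot: [0.681, 0.732, 0.014, -0.016]
ft_force: [0.6, -0.5, 0.6]
grip_width: 0.0681
grasp_force: 0.0
```

>>> arm_command([
  [0,0,-2],
  [0,0,-5],
  [0,0,-8],
  [0,0,-10],
  [0,0,-10],
], spin=[0,0,0,0,0])

```text
clock: 12.08
eef_pos: [0.6153, -0.1114, 0.1237]
tool_rot: [0.681, 0.732, 0.015, -0.014]
ft_force: [0.6, -0.3, 0.1]
grip_width: 0.0677
grasp_force: 0.0
```

```bash
python3 - <<'E'
from h import *
c=camera("wrist");save("w6",c);rings(c,{"seated fine":(.613,-.108,.023,.051)})
go(.4568,.2174,.12)
E
```

```text
seated fine ctr [ 0.6134 -0.1084] r(mid ring) 0.0214 ztop 0.0533 1372 exp r 0.0215 z 0.051 px [319. 253.]
clk 12.12 eef [ 0.6143 -0.1112  0.1221] yaw 94.06 zaxis [-0.0028  0.0412 -0.9991] slide cm [ 33.86 -13.38   1.61] F [ 0.4 -1.1  0.2]
```

View pics/w6.png

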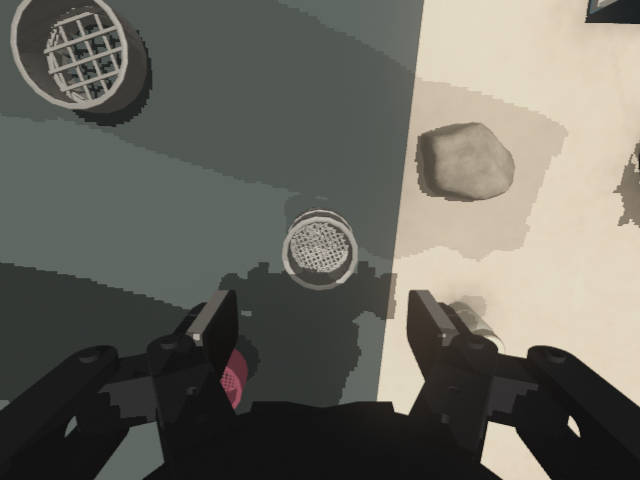

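The fine sieve is seated: its top is 26 mm above where the rim was, as expected with the same bias, and it sits level. Next is the small coarse sieve.

>>> arm_command([
  [5,-2,0],
  [10.7,-4.2,0],
  [16.4,-6.4,0],
  [22,-8.6,0],
  [27.5,-10.8,0],
], spin=[0,0,0,0,0])

```text
clock: 12.75
eef_pos: [0.4846, 0.1567, 0.1318]
tool_rot: [0.681, 0.732, 0.013, -0.016]
ft_force: [0.2, 0.3, 1.0]
grip_width: 0.0682
grasp_force: 0.0
```

>>> arm_command([
  [4,-1.5,1],
  [5.7,-2.2,3],
  [5.7,-2.2,5],
  [5.7,-2.2,7],
  [5.7,-2.2,7],
], spin=[0,0,0,0,0])

```text
clock: 13.38
eef_pos: [0.4577, 0.2126, 0.063]
tool_rot: [0.681, 0.732, 0.011, -0.017]
ft_force: [0.0, -0.9, 1.1]
grip_width: 0.068
grasp_force: 0.0
```

```bash
python3 - <<'E'
from h import *
c=camera("wrist");rings(c,{k:S[k] for k in("small_coarse",)});go(.4568,.2174,.0085)
E
```

```text
small_coarse ctr [0.4564 0.2177] r(mid ring) 0.0213 ztop 0.0394 2181 exp r 0.0215 z 0.037 px [321. 274.]
clk 13.43 eef [0.4588 0.2129 0.0642] yaw 94.07 zaxis [-0.0079  0.0399 -0.9992] slide cm [ 0.24 -0.14  5.59] F [-0.3 -0.1 -0.5]
```

>>> arm_command([
  [0.2,-0.1,1.5],
  [0.3,-0.1,3],
  [0.3,-0.1,4.5],
  [0.3,-0.1,5.4],
  [0.3,-0.1,5.4],
], spin=[0,0,0,0,0])

```text
clock: 14.05
eef_pos: [0.4581, 0.2182, 0.0108]
tool_rot: [0.681, 0.732, 0.013, -0.016]
ft_force: [-1.1, 0.0, -0.0]
grip_width: 0.0683
grasp_force: 0.0
```

>>> arm_command([
  [0,0,0],
  [0,0,0],
  [0,0,0],
  [0,0,0],
  [0,0,0],
], spin=[0,0,0,0,0], jaw=3.5)

```text
clock: 14.68
eef_pos: [0.4596, 0.2189, 0.0127]
tool_rot: [0.681, 0.732, 0.015, -0.015]
ft_force: [-0.1, -0.5, 4.9]
grip_width: 0.0445
grasp_force: 61.7
```

>>> arm_command([
  [0,0,-2],
  [0,0,-5],
  [0,0,-8],
  [0,0,-11],
  [0,0,-11],
], spin=[0,0,0,0,0])

```text
clock: 15.3
eef_pos: [0.461, 0.2147, 0.1237]
tool_rot: [0.681, 0.732, 0.016, -0.015]
ft_force: [0.2, 0.5, -1.3]
grip_width: 0.0447
grasp_force: 61.4
```

```bash
python3 - <<'E'
from h import *
c=camera("wrist");held(c,.023);go(.6136,-.108,.12)
E
```

```text
held ctr [0.4605 0.2142] off [ 0.0007 -0.    ] n 3378 zmax-eef [0.0264 0.0276 0.0327]
clk 15.35 eef [0.4598 0.2142 0.1221] yaw 94.07 zaxis [-0.0029  0.0421 -0.9991] slide cm [-33.21  13.06  -1.2 ] F [ 0.1  0.  -1.1]
```

>>> arm_command([
  [-5,2,0],
  [-10.7,4.2,0],
  [-16.4,6.4,0],
  [-22,8.6,0],
  [-27.5,10.8,0],
], spin=[0,0,0,0,0])

```text
clock: 15.98
eef_pos: [0.5859, -0.054, 0.1076]
tool_rot: [0.681, 0.732, 0.013, -0.017]
ft_force: [1.1, 0.2, -0.7]
grip_width: 0.0446
grasp_force: 61.4
```

>>> arm_command([
  [-4,1.5,0],
  [-5.7,2.2,0],
  [-5.7,2.2,1],
  [-5.7,2.2,2],
  [-5.7,2.2,2],
], spin=[0,0,0,0,0])

```text
clock: 16.6
eef_pos: [0.6107, -0.1047, 0.086]
tool_rot: [0.681, 0.732, 0.013, -0.018]
ft_force: [0.9, -0.1, -0.8]
grip_width: 0.0447
grasp_force: 61.4
```

```bash
python3 - <<'E'
from h import *
c=camera("wrist");held(c,.023,.0275);rings(c,{"seated fine":(.6134,-.1082,.0230,.051)});go(.6136,-.108,.07);go(.6136,-.108,.051)
E
```

```text
held ctr [ 0.6106 -0.1052] off [-0.0008 -0.0002] n 3358 zmax-eef [0.0237 0.0249 0.0298]
seated fine ctr [ 0.6135 -0.1081] r(mid ring) 0.0213 ztop 0.0533 1033 exp r 0.0215 z 0.051 px [328. 285.]
clk 16.65 eef [ 0.6115 -0.105   0.087 ] yaw 94.19 zaxis [-0.0066  0.0421 -0.9991] slide cm [-0.38  0.2   1.68] F [-0.5  0.4 -0.3]
clk 16.65 eef [ 0.6115 -0.105   0.087 ] yaw 94.19 zaxis [-0.0066  0.0421 -0.9991] slide cm [-0.46  0.2   3.58] F [-0.5  0.4 -0.3]
```

>>> arm_command([
  [-0.2,0.1,0.5],
  [-0.4,0.2,1],
  [-0.4,0.2,1.6],
  [-0.4,0.2,1.6],
  [-0.4,0.2,1.6],
], spin=[0,0,0,0,0])

```text
clock: 17.27
eef_pos: [0.6147, -0.11, 0.0716]
tool_rot: [0.681, 0.732, 0.014, -0.016]
ft_force: [-0.0, -0.3, -0.3]
grip_width: 0.0448
grasp_force: 61.4
```

```bash
python3 - <<'E'
from h import *
c=camera("wrist");held(c,.023,.0275);rings(c,{"seated fine":(.6134,-.1082,.0230,.051)});go(.6136,-.108,.051)
E
```

```text
held ctr [ 0.6144 -0.1104] off [-0.0004 -0.0004] n 3354 zmax-eef [0.0243 0.0257 0.0296]
seated fine ctr [ 0.6134 -0.1078] r(mid ring) 0.0211 ztop 0.0532 1191 exp r 0.0215 z 0.051 px [320. 284.]
clk 17.32 eef [ 0.6148 -0.11    0.0718] yaw 94.06 zaxis [-0.0041  0.0415 -0.9991] slide cm [ 0.12 -0.1   2.08] F [-0.7 -1.  -0.6]
```

>>> arm_command([
  [0.1,-0.05,0.5],
  [0.2,-0.1,1],
  [0.2,-0.1,1.5],
  [0.2,-0.1,1.8],
  [0.2,-0.1,1.8],
], spin=[0,0,0,0,0])

```text
clock: 17.95
eef_pos: [0.6133, -0.1072, 0.0533]
tool_rot: [0.681, 0.732, 0.014, -0.016]
ft_force: [-0.0, 0.7, -1.5]
grip_width: 0.0445
grasp_force: 61.6
```

>>> arm_command([
  [0,0,0.1],
  [0,0,0.15],
  [0,0,0.15],
  [0,0,0.15],
  [0,0,0.15],
], spin=[0,0,0,0,0])

```text
clock: 18.58
eef_pos: [0.6137, -0.1073, 0.0527]
tool_rot: [0.681, 0.732, 0.014, -0.015]
ft_force: [-0.3, -0.8, 4.2]
grip_width: 0.0445
grasp_force: 61.8
```

```bash
python3 - <<'E'
from h import *
c=camera("wrist");held(c,.023,.0275);go(.6136,-.108,.051)
E
```

```text
held ctr [ 0.6134 -0.1077] off [-0.0003 -0.0004] n 3346 zmax-eef [0.0244 0.0258 0.0297]
clk 18.62 eef [ 0.6137 -0.1073  0.0527] yaw 94.07 zaxis [-0.0037  0.0413 -0.9991] slide cm [-0.08 -0.01  0.17] F [-0.5  0.1  4.7]
```

Contact is at the seating height, so I'll release.

>>> arm_command([
  [0,0,0],
  [0,0,0],
  [0,0,0],
  [0,0,0],
  [0,0,0],
], spin=[0,0,0,0,0], jaw=6.8)

```text
clock: 19.25
eef_pos: [0.6135, -0.1072, 0.0521]
tool_rot: [0.681, 0.732, 0.014, -0.016]
ft_force: [0.1, 0.1, 0.4]
grip_width: 0.068
grasp_force: 0.0
```

>>> arm_command([
  [0,0,-2],
  [0,0,-5],
  [0,0,-8],
  [0,0,-10],
  [0,0,-10],
], spin=[0,0,0,0,0])

```text
clock: 19.88
eef_pos: [0.6153, -0.1117, 0.1542]
tool_rot: [0.681, 0.732, 0.015, -0.014]
ft_force: [1.0, 0.8, 0.4]
grip_width: 0.0679
grasp_force: 0.0
```

```bash
sed -i 's/(W\[...,2\]<.06)/(W[...,2]<.12)/' h.py; python3 - <<'E'
from h import *
c=camera("wrist");save("w7",c);rings(c,{"seated coarse":(.6134,-.1082,.0230,.077)});go(.6154,.101,.14)
E
```

```text
seated coarse ctr [ 0.6133 -0.1082] r(mid ring) 0.0214 ztop 0.0793 1311 exp r 0.0215 z 0.077 px [319. 251.]
clk 19.93 eef [ 0.6143 -0.1115  0.1526] yaw 94.07 zaxis [-0.0028  0.0412 -0.9991] slide cm [21.11  1.61  2.13] F [ 0.   0.2 -1.2]
```

View pics/w7.png

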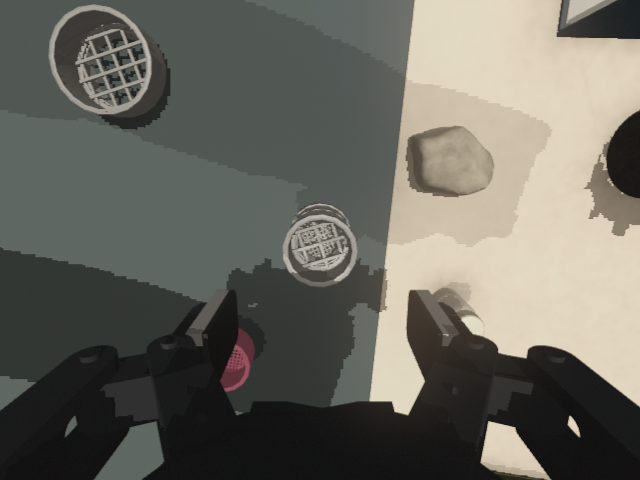

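The small stack is complete: the top reads 0.0793 (0.077 plus the constant bias), level and concentric, with the coarse mesh above the fine. Now the large fine sieve.

>>> arm_command([
  [5,0.4,0],
  [11,0.8,0],
  [17,1.3,1],
  [21.2,1.6,3],
  [21.2,1.6,4],
], spin=[0,0,0,0,0], jaw=8.5)

```text
clock: 20.55
eef_pos: [0.6128, 0.1061, 0.1181]
tool_rot: [0.679, 0.733, 0.012, -0.017]
ft_force: [-0.4, -0.9, 0.1]
grip_width: 0.0849
grasp_force: 0.0
```

>>> arm_command([
  [0,0,2],
  [0,0,4],
  [0,0,5],
  [0,0,5],
  [0,0,5],
], spin=[0,0,0,0,0])

```text
clock: 21.18
eef_pos: [0.615, 0.1044, 0.0716]
tool_rot: [0.682, 0.731, 0.014, -0.015]
ft_force: [0.7, -0.1, 0.1]
grip_width: 0.0851
grasp_force: 0.0
```

```bash
python3 - <<'E'
from h import *
c=camera("wrist");rings(c,{k:S[k] for k in("large_fine",)});go(.6154,.101,.006)
E
```

```text
large_fine ctr [0.6137 0.1179] r(mid ring) 0.0449 ztop 0.1172 1558 exp r 0.0315 z 0.037 px [321. 319.]
clk 21.23 eef [0.6152 0.1045 0.0719] yaw 94.04 zaxis [-0.0027  0.0417 -0.9991] slide cm [-0.63 -0.    6.57] F [ 0.2 -0.1  0. ]
```

```bash
sed -i 's/(W\[...,2\]<.12)/(W[...,2]<zt+.012)/' h.py; python3 - <<'E'
from h import *
c=camera("wrist");rings(c,{k:S[k] for k in("large_fine",)});go(.6154,.101,.006)
E
```

```text
large_fine ctr [0.6157 0.1009] r(mid ring) 0.0313 ztop 0.0393 2942 exp r 0.0315 z 0.037 px [323. 285.]
clk 21.27 eef [0.6152 0.1047 0.0721] yaw 94.06 zaxis [-0.0025  0.0417 -0.9991] slide cm [-0.64 -0.01  6.58] F [-0.8  0.2  0. ]
```

>>> arm_command([
  [-0.2,0,2],
  [-0.4,0,4],
  [-0.6,0,6],
  [-0.6,0,6.5],
  [-0.6,0,6.5],
], spin=[0,0,0,0,0])

```text
clock: 21.9
eef_pos: [0.6148, 0.1016, 0.0063]
tool_rot: [0.681, 0.732, 0.014, -0.016]
ft_force: [-0.0, -0.6, -0.3]
grip_width: 0.0848
grasp_force: 0.0
```

>>> arm_command([
  [0,0,0],
  [0,0,0],
  [0,0,0],
  [0,0,0],
  [0,0,0],
], spin=[0,0,0,0,0], jaw=5.5)

```text
clock: 22.52
eef_pos: [0.616, 0.1017, 0.0076]
tool_rot: [0.681, 0.732, 0.015, -0.015]
ft_force: [0.6, -0.6, 5.3]
grip_width: 0.0645
grasp_force: 67.0
```

>>> arm_command([
  [0,0,-2],
  [0,0,-5],
  [0,0,-8],
  [0,0,-9],
  [0,0,-9],
], spin=[0,0,0,0,0])

```text
clock: 23.15
eef_pos: [0.6152, 0.0978, 0.0959]
tool_rot: [0.681, 0.732, 0.014, -0.015]
ft_force: [-0.4, -1.2, -0.6]
grip_width: 0.0642
grasp_force: 66.6
```

```bash
python3 - <<'E'
from h import *
c=camera("wrist");save("w8",c);held(c,.033,.031);rings(c,{k:S[k] for k in("large_pan",)});go(.6192,.3055,.09)
W=cloud(camera("top"));m=(W[...,2]>.04)&(W[...,1]>.2)&(W[...,1]<.45)&(W[...,0]>.64)&(W[...,0]<.8);print("front x min",np.nanmin(W[m],0))
E
```

```text
held ctr [0.6148 0.0971] off [ 0.0004 -0.0006] n 5577 zmax-eef [0.028  0.0318 0.0332]
large_pan few 0
clk 23.2 eef [0.6144 0.0977 0.0949] yaw 94.07 zaxis [-0.0056  0.0413 -0.9991] slide cm [20.65  1.96  1.34] F [-0.3  0.1 -1. ]
front x min [0.71961292 0.20000052 0.05146508]
```

View pics/w8.png

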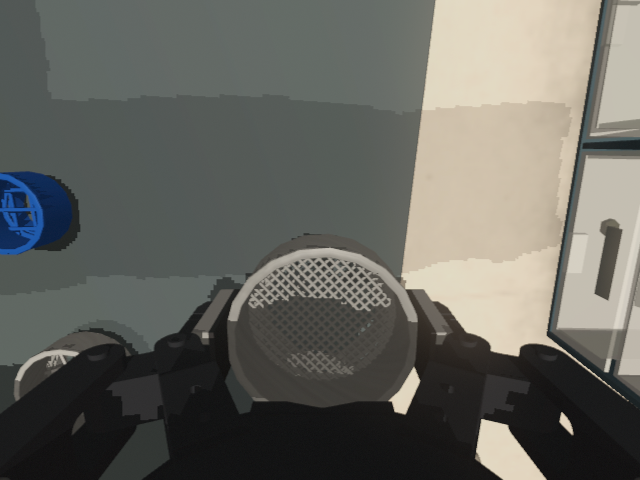

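The large fine sieve is held centred at (322,325). The cabinet front is at x≈0.72, clear of the gripper. Now towards the large pan.

>>> arm_command([
  [4,0.4,0],
  [9,0.9,0],
  [14,1.4,0],
  [18,1.8,0],
  [20.6,2,0],
], spin=[0,0,0,0,0])

```text
clock: 23.88
eef_pos: [0.619, 0.3064, 0.102]
tool_rot: [0.681, 0.732, 0.012, -0.016]
ft_force: [0.2, -0.1, -1.7]
grip_width: 0.0648
grasp_force: 66.5
```

>>> arm_command([
  [0,0,0.5],
  [0,0,1.5],
  [0,0,2],
  [0,0,2],
  [0,0,2],
], spin=[0,0,0,0,0])

```text
clock: 24.5
eef_pos: [0.6206, 0.3047, 0.0846]
tool_rot: [0.682, 0.731, 0.014, -0.016]
ft_force: [1.0, 0.2, -1.7]
grip_width: 0.0638
grasp_force: 66.5
```

```bash
python3 - <<'E'
from h import *
c=camera("wrist");held(c,.033,.031);rings(c,{k:S[k] for k in("large_pan",)});go(.6192,.306,.023)
E
```

```text
held ctr [0.6203 0.3039] off [-0.0004 -0.001 ] n 5485 zmax-eef [0.0284 0.0306 0.0329]
large_pan ctr [0.6196 0.3067] r(mid ring) 0.0313 ztop 0.0277 1322 exp r 0.0315 z 0.025 px [321. 261.]
clk 24.55 eef [0.6207 0.3049 0.0848] yaw 94.02 zaxis [-0.0036  0.0419 -0.9991] slide cm [-0.14 -0.14  6.18] F [ 0.5  0.4 -1.3]
```

>>> arm_command([
  [0,0,1.5],
  [0,-0.1,3],
  [0,-0.1,4],
  [0,-0.1,4.6],
  [0,-0.1,4.6],
], spin=[0,0,0,0,0])

```text
clock: 25.18
eef_pos: [0.6186, 0.307, 0.0375]
tool_rot: [0.681, 0.732, 0.013, -0.016]
ft_force: [-0.3, 0.2, -1.1]
grip_width: 0.0647
grasp_force: 66.5
```

```bash
python3 - <<'E'
from h import *
c=camera("wrist");held(c,.033,.031);go(.6199,.3073,.023)
E
```

```text
held ctr [0.6184 0.3063] off [-0.0006 -0.001 ] n 5478 zmax-eef [0.0282 0.0301 0.0329]
clk 25.23 eef [0.619  0.3072 0.0382] yaw 94.07 zaxis [-0.0046  0.0414 -0.9991] slide cm [-0.06  0.09  1.52] F [ 0.2  0.3 -1.5]
```

>>> arm_command([
  [0,0.1,0.5],
  [0,0.1,1],
  [0,0.1,1.3],
  [0,0.1,1.5],
  [0,0.1,1.5],
], spin=[0,0,0,0,0])

```text
clock: 25.85
eef_pos: [0.6198, 0.3078, 0.0232]
tool_rot: [0.681, 0.732, 0.014, -0.016]
ft_force: [-0.3, 0.5, -0.9]
grip_width: 0.0645
grasp_force: 66.5
```

>>> arm_command([
  [0,0,0.1],
  [0,0,0.15],
  [0,0,0.15],
  [0,0,0.15],
  [0,0,0.15],
], spin=[0,0,0,0,0])

```text
clock: 26.48
eef_pos: [0.62, 0.3079, 0.0219]
tool_rot: [0.681, 0.732, 0.014, -0.016]
ft_force: [-0.4, -0.2, -1.6]
grip_width: 0.0649
grasp_force: 66.5
```

>>> arm_command([
  [0,0,0.1],
  [0,0,0.1],
  [0,0,0.1],
  [0,0,0.1],
  [0,0,0.1],
], spin=[0,0,0,0,0])

```text
clock: 27.1
eef_pos: [0.6201, 0.308, 0.0217]
tool_rot: [0.681, 0.732, 0.014, -0.016]
ft_force: [-2.5, -0.6, 5.5]
grip_width: 0.0646
grasp_force: 67.2
```

>>> arm_command([
  [0,0,0],
  [0,0,0],
  [0,0,0],
  [0,0,0],
  [0,0,0],
], spin=[0,0,0,0,0], jaw=8.5)

```text
clock: 27.72
eef_pos: [0.62, 0.308, 0.0208]
tool_rot: [0.681, 0.732, 0.014, -0.016]
ft_force: [0.1, 0.2, 0.1]
grip_width: 0.0849
grasp_force: 0.0
```

>>> arm_command([
  [0,0,-2],
  [0,0,-5],
  [0,0,-8],
  [0,0,-10],
  [0,0,-10],
], spin=[0,0,0,0,0])

```text
clock: 28.35
eef_pos: [0.6218, 0.3044, 0.1233]
tool_rot: [0.681, 0.732, 0.016, -0.015]
ft_force: [-0.9, 0.7, -0.6]
grip_width: 0.0853
grasp_force: 0.0
```

```bash
python3 - <<'E'
from h import *
c=camera("wrist");rings(c,{"seated fine":(.6198,.307,.033,.051)});go(.4616,.001,.12)
E
```

```text
seated fine ctr [0.6197 0.3069] r(mid ring) 0.0313 ztop 0.0533 2059 exp r 0.0315 z 0.051 px [319. 255.]
clk 28.4 eef [0.6208 0.304  0.1214] yaw 94.07 zaxis [-0.0028  0.0422 -0.9991] slide cm [-29.07 -18.03  -1.09] F [ 0.   1.5 -0.1]
```

Seated at the same 0.0533 as the small one. Next is the large coarse sieve.

>>> arm_command([
  [-4.8,-3,0],
  [-9.8,-6.1,0],
  [-14.8,-9.2,0],
  [-19.8,-12.3,0],
  [-24.8,-15.4,0],
], spin=[0,0,0,0,0])

```text
clock: 29.02
eef_pos: [0.4822, 0.0442, 0.1091]
tool_rot: [0.681, 0.732, 0.013, -0.016]
ft_force: [1.6, -1.4, 0.5]
grip_width: 0.0848
grasp_force: 0.0
```

>>> arm_command([
  [-3,-1.8,1],
  [-4.3,-2.6,3],
  [-4.3,-2.6,5],
  [-4.3,-2.6,6],
  [-4.3,-2.6,6],
], spin=[0,0,0,0,0])

```text
clock: 29.65
eef_pos: [0.4601, 0.0037, 0.0478]
tool_rot: [0.681, 0.732, 0.013, -0.017]
ft_force: [-0.3, -0.2, -1.1]
grip_width: 0.085
grasp_force: 0.0
```

```bash
python3 - <<'E'
from h import *
c=camera("wrist");rings(c,{"large_coarse":(.4616,0,.033,.037)});go(.4616,.001,.0065)
E
```

```text
large_coarse ctr [4.612e-01 3.000e-04] r(mid ring) 0.0312 ztop 0.0393 3889 exp r 0.0315 z 0.037 px [324. 303.]
clk 29.7 eef [0.4609 0.0038 0.0485] yaw 94.09 zaxis [-0.0056  0.0416 -0.9991] slide cm [-0.46  0.06  4.19] F [ 0.2 -0.6 -0.3]
```

>>> arm_command([
  [-0.2,0,1.2],
  [-0.4,0,2.6],
  [-0.4,0,3.8],
  [-0.4,0,4.2],
  [-0.4,0,4.2],
], spin=[0,0,0,0,0])

```text
clock: 30.32
eef_pos: [0.4609, 0.0013, 0.0064]
tool_rot: [0.681, 0.732, 0.013, -0.016]
ft_force: [0.1, -0.9, 0.3]
grip_width: 0.0849
grasp_force: 0.0
```

>>> arm_command([
  [0,0,0],
  [0,0,0],
  [0,0,0],
  [0,0,0],
  [0,0,0],
], spin=[0,0,0,0,0], jaw=5.5)

```text
clock: 30.95
eef_pos: [0.4619, 0.0012, 0.0078]
tool_rot: [0.681, 0.732, 0.014, -0.015]
ft_force: [0.0, 0.4, 6.0]
grip_width: 0.0648
grasp_force: 66.6
```

>>> arm_command([
  [0,0,-2],
  [0,0,-5],
  [0,0,-8],
  [0,0,-11],
  [0,0,-11],
], spin=[0,0,0,0,0])

```text
clock: 31.58
eef_pos: [0.4639, -0.0034, 0.119]
tool_rot: [0.681, 0.732, 0.016, -0.013]
ft_force: [-0.0, -0.0, -1.2]
grip_width: 0.0649
grasp_force: 66.8
```

```bash
python3 - <<'E'
from h import *
c=camera("wrist");held(c,.033,.031);go(.6199,.3077,.115)
E
```

```text
held ctr [ 0.4634 -0.0042] off [ 0.0008 -0.0008] n 5622 zmax-eef [0.0279 0.0321 0.0335]
clk 31.62 eef [ 0.4626 -0.0034  0.1174] yaw 94.07 zaxis [-0.0017  0.0414 -0.9991] slide cm [29.88 17.9   1.5 ] F [-0.5  0.4 -1.8]
```

>>> arm_command([
  [4.5,2.7,0],
  [9.5,5.7,0],
  [14.5,8.7,0.3],
  [19.5,11.7,0.7],
  [24.5,14.7,1],
], spin=[0,0,0,0,0])

```text
clock: 32.25
eef_pos: [0.5905, 0.2531, 0.1142]
tool_rot: [0.681, 0.732, 0.012, -0.016]
ft_force: [1.5, 0.2, 0.2]
grip_width: 0.0652
grasp_force: 66.7
```

>>> arm_command([
  [3.5,2,0.3],
  [5.4,3.2,0.5],
  [5.4,3.2,2],
  [5.4,3.2,3],
  [5.4,3.2,3],
], spin=[0,0,0,0,0])

```text
clock: 32.88
eef_pos: [0.6172, 0.3071, 0.0864]
tool_rot: [0.682, 0.731, 0.011, -0.017]
ft_force: [0.9, 0.1, -0.5]
grip_width: 0.0648
grasp_force: 66.7
```

```bash
python3 - <<'E'
from h import *
c=camera("wrist");held(c,.033,.031);rings(c,{"seated fine":(.6198,.307,.033,.051)});go(.6199,.3077,.065)
E
```

```text
held ctr [0.6171 0.3063] off [-0.0009 -0.0012] n 5437 zmax-eef [0.0278 0.0293 0.033 ]
seated fine ctr [0.6197 0.3072] r(mid ring) 0.0312 ztop 0.0533 1876 exp r 0.0315 z 0.051 px [328. 278.]
clk 32.92 eef [0.618  0.3075 0.0878] yaw 93.99 zaxis [-0.0069  0.0402 -0.9992] slide cm [-0.09  0.2   2.28] F [ 0.8  0.6 -0.6]
```

>>> arm_command([
  [0,0.1,0.8],
  [-0.1,0.2,1.6],
  [-0.1,0.2,2.4],
  [-0.1,0.2,2.4],
  [-0.1,0.2,2.4],
], spin=[0,0,0,0,0])

```text
clock: 33.55
eef_pos: [0.6209, 0.3093, 0.065]
tool_rot: [0.681, 0.732, 0.014, -0.016]
ft_force: [0.4, 0.7, -0.8]
grip_width: 0.065
grasp_force: 66.7
```

```bash
python3 - <<'E'
from h import *
c=camera("wrist");held(c,.033,.031);go(.6199,.3077,.049)
E
```

```text
held ctr [0.6207 0.3084] off [-0.0004 -0.001 ] n 5465 zmax-eef [0.0284 0.0303 0.0328]
clk 33.6 eef [0.6211 0.3094 0.0653] yaw 94.08 zaxis [-0.0039  0.0418 -0.9991] slide cm [-0.23 -0.13  1.62] F [ 0.   0.2 -0.5]
```

>>> arm_command([
  [-0.1,-0.1,0.4],
  [-0.2,-0.1,0.8],
  [-0.2,-0.1,1.2],
  [-0.2,-0.1,1.6],
  [-0.2,-0.1,1.6],
], spin=[0,0,0,0,0])

```text
clock: 34.22
eef_pos: [0.6198, 0.3077, 0.0484]
tool_rot: [0.681, 0.732, 0.013, -0.016]
ft_force: [-0.8, 0.6, -1.0]
grip_width: 0.0653
grasp_force: 66.7
```

>>> arm_command([
  [0,0,0.1],
  [0,0,0.15],
  [0,0,0.15],
  [0,0,0.15],
  [0,0,0.15],
], spin=[0,0,0,0,0])

```text
clock: 34.85
eef_pos: [0.6201, 0.3079, 0.0479]
tool_rot: [0.681, 0.732, 0.014, -0.016]
ft_force: [-2.0, -0.2, 3.3]
grip_width: 0.0647
grasp_force: 67.0
```

Contact is at the expected height. I'll release, back off and check.

>>> arm_command([
  [0,0,0],
  [0,0,0],
  [0,0,0],
  [0,0,0],
  [0,0,0],
], spin=[0,0,0,0,0], jaw=8.5)

```text
clock: 35.48
eef_pos: [0.62, 0.3079, 0.0473]
tool_rot: [0.681, 0.732, 0.014, -0.016]
ft_force: [0.5, -0.4, 0.5]
grip_width: 0.0847
grasp_force: 0.0
```

>>> arm_command([
  [0,0,-2],
  [0,0,-5],
  [0,0,-8],
  [0,0,-11],
  [0,0,-11],
], spin=[0,0,0,0,0])

```text
clock: 36.1
eef_pos: [0.6224, 0.3041, 0.161]
tool_rot: [0.681, 0.732, 0.017, -0.014]
ft_force: [0.0, 0.2, -0.7]
grip_width: 0.085
grasp_force: 0.0
```

>>> arm_command([
  [-4,-2,0],
  [-8,-5,0],
  [-12,-8,0],
  [-14,-10,0],
  [-14,-10,0],
], spin=[0,0,0,0,0])

```text
clock: 36.72
eef_pos: [0.5287, 0.155, 0.1506]
tool_rot: [0.682, 0.731, 0.012, -0.017]
ft_force: [0.9, 0.3, -0.2]
grip_width: 0.0845
grasp_force: 0.0
```

```bash
python3 - <<'E'
from h import *
q={"large top":(.6198,.307,.033,.077),"small top":(.6134,-.108,.023,.077)}
c=camera("wrist");save("w9",c);rings(c,q);print(get_obs()["clock"])
c=camera("side");a=c["pixels"][130:380,180:420]
cv2.imwrite("pics/s9.png",cv2.cvtColor(cv2.resize(a,None,fx=2.4,fy=2.4,interpolation=cv2.INTER_CUBIC),cv2.COLOR_RGB2BGR))
E
```

```text
large top ctr [0.6191 0.3055] r(mid ring) 0.0312 ztop 0.079 1494 exp r 0.0315 z 0.077 px [514.  -6.]
small top few 0
36.775
```

View pics/w9.png

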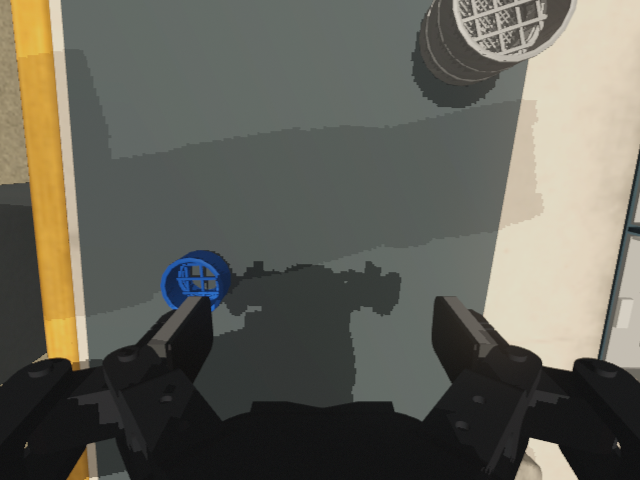

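View pics/s9.png

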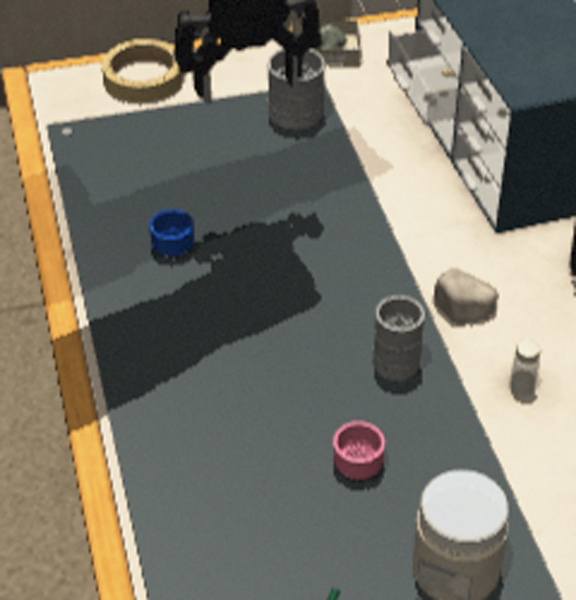

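Both stacks stand straight in the side crop: large at (297,90), small at (399,338). The large top reads 0.079, which is seated. Bystanders and look-alikes are untouched and the arm is clear, so I'm handing in.

```bash
python3 -c "
from workcell import *
print(job_done())"
```

```text
the job is handed in; nothing more can be done
None
```

I built both sets on their own pans, fine sieve then coarse, and handed the job in at about 37 s; the camera checks showed every sieve seated and upright, with the bystanders and look-alikes not moved.

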